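# Open the table-care case and take the child-proof cap off the polish bottle

## Robot

A 6-joint arm with a two-finger parallel gripper is mounted at the origin on the work surface. World frame = base frame: x ahead of the robot, y to its left, z up, the work surface at z = 0. Lengths are in m, angles in degrees, forces in N, time in s.
With the tool pointing down it reaches from about 0.325 to 0.85 m from the base axis. Payload 15.5 kg.
Tool frame: the origin (TCP) lies midway between the tips of the shut fingers; the grasp point (between the pads) lies 19 mm behind it; z points along the fingers, y is the line along which they close (so a half turn about z gives the same grasp; the last joint's range is limited). The gripper opens to 91 mm and grips with 3 to 60 N. Pads are 32 mm wide; open, the fingers measure 118 mm over their backs; the gripper's body (76 mm by 178 mm) begins 60 mm behind the grasp point.
Start: joints at [57.668, 28.281, 77.091, -0, 74.628, -5.472], TCP at [0.282, 0.558, 0.214] pointing down, gripper open.
Joint ranges: [-166.48, 166.48], [-47.26, 123.95], [12.59, 153.08], [-70.14, 250.14], [6.76, 159.57], [-176.63, 176.63]. Speed limits (degrees/s): [108.29, 108.29, 147.25, 172.46, 172.46, 172.46].

## Interface

Orientations are given as a 3x3 rotation matrix whose columns are the frame's x, y, z axes.
In Python, from bench import ctrl gives the robot as it stands. Calls block until the motion is done:
- ctrl.goto(position, orientation): joint-space move of the TCP to a pose.
- ctrl.move_l(position, vel=0.15, ori=None, contact_N=None): straight line of the TCP; ori=None keeps the orientation; vel is the mean speed in m/s. With contact_N (N) it stops when the force on the tool has changed by that much, and returns True; else False.
- ctrl.movej(angles): joint-space move.
- ctrl.command_gripper(opening): opening from 0.0 (shut) to 1.0 (fully open); the grip force is fixed at half the most; returns when the fingers have stopped.
- ctrl.sleep(seconds).
- ctrl.ik(position, orientation): joint angles nearest the present ones, or None.
- ctrl.read_camera(name): name is "side" or "top"; returns the picture (400x640x3 uint8, blue, green, red); there is no depth.
- ctrl.camera_params(name): a dict with "fx", "fy", "cx", "cy" (pixels), "pose" (4x4, takes a point from camera to world coordinates). Camera axes: x right, y up, looking along -z (the intrinsics and any distortion apply to the point x, -y, -z); pixel columns grow to the right and rows downward; lengths in m; the calibration is good to about 2 mm. A picture is of the moment at which its call begins. camera_params takes no time and is no camera call.
A pose or a line that the arm cannot do raises ctrl.MotionError and nothing moves.
- ctrl.sign_off(): hands the job in; it is judged then, once.
Readings, each from a call of its own:
- ctrl.current_t(): time.
- ctrl.current_q(): joint angles.
- ctrl.current_dq(): joint speeds.
- ctrl.current_effort(): joint torques, N m.
- ctrl.current_tool_pos(): TCP position.
- ctrl.current_eef_rot(): TCP orientation.
- ctrl.current_contact_force(): force on the tool from outside, world axes, zero at the start.
- ctrl.current_wrist_torque(): the same for the moment, N m.
- ctrl.current_grip_width(): opening from 0.0 (shut) to 1.0 (fully open).
- ctrl.current_grasp_force(): force on a finger pad.
Only numpy, scipy, OpenCV 4.12 (cv2) and the standard library are available. Lean on these libraries where they do the work, as an engineer would, in place of code of your own. Each camera call takes 0.05 s, during which the arm holds its last target. There are 200 camera calls.

## Task

Lift the lid of the wooden table-care case open until it rests back on its stop. Then take the push-and-turn safety cap off the taller bottle without taking the bottle out of its pocket: press the cap down, twist it anticlockwise until it is free, and lift it straight up. Finish with the cap still in the gripper, held upright and still about 10 cm above the bottle's mouth; leave the short bottle, the brush, the chalk and the triangle alone.

Things in the scene. Friction and masses are not known exactly. Their poses are not given: they have to be found in the camera images.
- case: Dark wooden case fixed to the counter, shut at the start: base 190 (case x) x 270 (case y) x 80 mm high, the hollow lid another 80 mm on top of it, walls and floor 6 mm. Origin: centre of its underside; +x points to the hinge side, z up; its front is the -x side.
- case_insert (a point): Middle of the top of the grey padded insert in the base, 61 mm above the counter, at case x -12, y 0 mm. Two pockets 83 (case x) x 55 (case y) mm, down to the case floor, lie 60 mm from it along case +y and -y: one holds the tall bottle, the other the short one, either way round. The shut lid hides and clears both.
- case_hinge (a point): Point on the hinge axis at mid-length: case x +95, y 0, z +80 mm. The hinge axis runs along case y.
- lid (a joint): Lid angle, rad: 0 shut, grows as the front edge rises and swings back over the hinge, turning about case +y; stop at 1.75 (10 degrees past upright). 0.4 to 0.65 kg, damped hinge, no latch. Let go below about 1.0 it falls shut, above 1.15 it falls open gently. Open, it and its handle reach 157 mm beyond the hinge and 270 mm above the counter.
- lid_handle (a point): Middle of the bar of the brass bow handle on the lid's top, near the front edge: a round bar 10 mm thick, 100 mm long between two posts, along case y, its centre 40 mm above the lid's top face (200 mm above the counter when shut) and 28 mm back from the front face. It moves with the lid, 200 mm from the hinge axis.
- bottle: Tall white plastic bottle, loose, 0.35 to 0.65 kg: oblong body 80 (its x) x 52 (its y) x 92 mm high, round tapered shoulder, neck 28 mm across from 103 mm up to the mouth 129 mm up. Origin: centre of its underside, 6 mm above the counter; z up. It has 1.5 mm to spare on each side of its pocket, which keeps it from turning.
- bottle_mouth (a point): Centre of the bottle's mouth, 129 mm above the bottle's underside (135 mm above the counter).
- cap: Push-and-turn cap on the tall bottle: ribbed round grey plastic, 45 mm across, 26.5 mm high, 40 g. Origin: centre of its lower rim, z up. Locked, this rim is 113 mm above the bottle's underside (119 mm above the counter) and its x axis lies along the bottle's x within 3 degrees.
- cap_top (a point): Centre of the cap's top face, 145 mm above the counter when locked. An inner spring pushes the cap up with 4 N; fully down is 5 mm and takes 12 N. It cannot turn until pressed more than 3 mm; kept pressed it turns anticlockwise (seen from above), and between 36 and 85 degrees of turn (60 is best) it is free and lifts straight off.
- short_bottle: Short bottle in the other pocket, loose, white plastic, same 80 x 52 mm footprint, 94 mm high with a plain low 34 mm grey cap. Origin: centre of its underside. Leave it alone.
- brush: Pool-table brush lying on the counter, 230 x 45 x 47 mm, light wooden back, black bristles; origin centre of its underside, long along x. Leave it alone.
- chalk: Cube of cue chalk, 23 mm, on the counter; origin centre of its underside. Leave it alone.
- triangle: Wooden ball rack, an upright-sided triangle of 290 mm sides, 35 mm high, lying on the counter; origin at its centre, on the underside. Leave it alone.

How it is judged:
By the outcome, as a careful person would: the job done as asked, in the order asked, and still so for the second after the job is handed in, while the arm keeps its last pose, push and grip.
It also fails if it takes over 72 s, if anything falls off the work surface, if the arm or the gripper's body presses on something with over 40 N, if the wrist force passes 120 N, or if a joint passes its speed limit or range.

## Working session

There is one attempt and no reset: what is moved stays moved. The work goes in short steps, each a Python script; the robot and the scene stay as the last script left them, time stands still between calls to the robot, and variables do not carry over. Pictures are saved under pics/ and viewed, at most 10 in all, crops included, and the job is handed in when it is done.

```bash
ls; mkdir -p pics
python3 - <<'E'
from bench import ctrl
import cv2,numpy as np
np.set_printoptions(precision=4,suppress=True)
for n in("side","top"):
    cv2.imwrite(f"pics/{n}0.png",ctrl.read_camera(n)); print(n,ctrl.camera_params(n))
print(ctrl.current_t(),ctrl.current_eef_rot())
E
```

```text
bench.py
pics
side {'fx': 388.94897292267115, 'fy': 388.94897292267115, 'cx': 318.9999592268367, 'cy': 193.01524524112625, 'pose': array([[ 0.8829,  0.2447, -0.4007,  0.1147],
       [-0.4692,  0.4912, -0.7339, -0.7549],
       [ 0.0173,  0.836 ,  0.5485,  0.6953],
       [ 0.    ,  0.    ,  0.    ,  1.    ]])}
top {'fx': 465.46722050110293, 'fy': 465.46722050110293, 'cx': 327.25438857121384, 'cy': 201.1517114019798, 'pose': array([[-0.01  ,  0.9915, -0.1296,  0.3551],
       [-0.9998, -0.0078,  0.0177, -0.0062],
       [ 0.0165,  0.1298,  0.9914,  1.2914],
       [ 0.    ,  0.    ,  0.    ,  1.    ]])}
0.1 [[-0.8921  0.4518 -0.0006]
 [ 0.4518  0.8921 -0.0009]
 [ 0.0001 -0.001  -1.    ]]
```

View pics/side0.png

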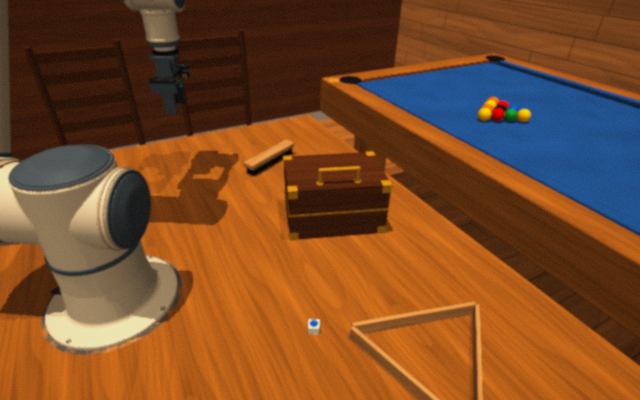

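View pics/top0.png

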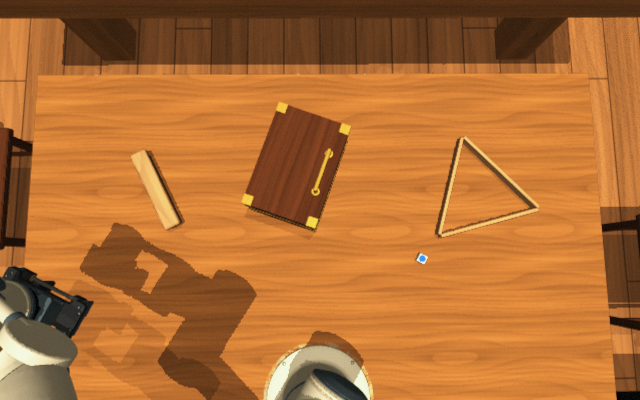

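The side view shows the case at about (337,195) with its handle bar from (320,180) to (360,178). In the top view the lid spans (282,108), (345,129), (313,222) and (248,200), with the handle from (316,192) to (329,152). The front therefore faces image right, which is about world -y.

```bash
cat > h.py <<'E'
from bench import ctrl
import cv2,numpy as np
np.set_printoptions(precision=4,suppress=True)
def ray(n,uv):
    p=ctrl.camera_params(n);T=p["pose"]
    d=np.array([(uv[0]-p["cx"])/p["fx"],-(uv[1]-p["cy"])/p["fy"],-1.])
    return T[:3,3],T[:3,:3]@d
def plane(n,uv,z):
    o,d=ray(n,uv); return o+d*(z-o[2])/d[2]
def tri(a,b):
    o1,d1=ray("side",a);o2,d2=ray("top",b)
    s=np.linalg.lstsq(np.c_[d1,-d2],o2-o1,rcond=None)[0]
    p,q=o1+s[0]*d1,o2+s[1]*d2
    return (p+q)/2,np.linalg.norm(p-q)
def blobs(img,lo,hi,roi,amin=6):
    m=cv2.inRange(cv2.cvtColor(img,cv2.COLOR_BGR2HSV),lo,hi)
    k=np.zeros_like(m);x0,y0,x1,y1=roi;k[y0:y1,x0:x1]=m[y0:y1,x0:x1]
    cs,_=cv2.findContours(k,cv2.RETR_EXTERNAL,cv2.CHAIN_APPROX_NONE)
    return [c for c in cs if cv2.contourArea(c)>=amin]
E
python3 - <<'E'
from h import *
for n,roi in(("side",(275,145,400,245)),("top",(235,95,360,240))):
    im=cv2.imread(f"pics/{n}0.png")
    for c in blobs(im,(20,120,110),(32,255,255),roi):
        b=cv2.minAreaRect(c); print(n,cv2.contourArea(c),cv2.boundingRect(c),np.array(b[0]),np.array(b[1]),b[2])
    x0,y0,x1,y1=roi
    cv2.imwrite(f"pics/{n}0c.png",cv2.resize(im[y0:y1,x0:x1],None,fx=4 if n=="top" else 5,fy=4 if n=="top" else 5,interpolation=cv2.INTER_CUBIC))
a=cv2.imread("pics/side0c.png");b=cv2.imread("pics/top0c.png")
b=cv2.resize(b,(b.shape[1]*480//b.shape[0],480));a=cv2.resize(a,(400,320));
c=np.zeros((480,400+b.shape[1],3),np.uint8);c[:320,:400]=a;c[:,400:]=b;cv2.imwrite("pics/c0.png",c);print(c.shape)
E
```

```text
top 90.5 (306, 216, 13, 12) [311.9 221.8] [10.4355 10.4355] 18.434947967529297
top 75.5 (242, 194, 11, 12) [246.9 199.3] [9.4868 9.4868] 18.434947967529297
top 106.5 (312, 149, 21, 47) [321.945  172.1564] [ 7.5987 48.3715] 19.358993530273438
top 69.0 (340, 124, 11, 11) [344.55 128.85] [9.1706 8.8544] 18.43494987487793
top 66.0 (277, 102, 11, 11) [281.6 107.2] [8.8544 8.8544] 18.43494987487793
(480, 813, 3)
```

View pics/c0.png

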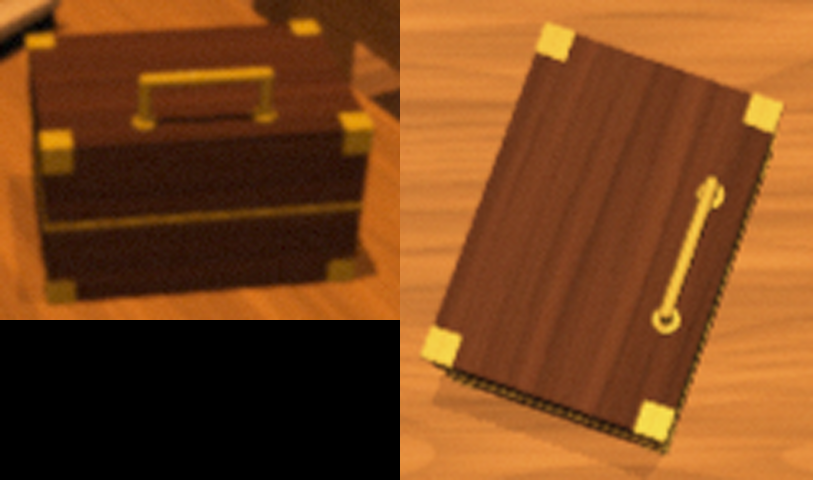

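The crops show the handle bar clearly. In the side view its ends are at about (318.4,169.1) and (359.7,167.5). In the top view they are at about (315.1,191.1) and (329.0,149.7). The four brass lid corners are clean.

Run:
```python
from h import *
A=tri((318.4,169.1),(315.1,191.1));B=tri((359.7,167.5),(329.0,149.7));print("bar",A,B,np.linalg.norm(A[0]-B[0]))
C=tri((275+57/3.2,145+148/3.2),(311.9,221.8));D=tri((275+305/3.2,145+26/3.2),(281.6,107.2));print("corners",C,D)
P=np.array([plane("top",u,.16) for u in((311.9,221.8),(246.9,199.3),(281.6,107.2),(344.55,128.85))])
print(P,[np.linalg.norm(P[i]-P[i-1]) for i in range(4)])
c=P.mean(0); y=(P[2]+P[3]-P[0]-P[1])[:2]; x=(P[1]+P[2]-P[0]-P[3])[:2]
ax=np.arctan2(x[1],x[0]); ay=np.arctan2(y[1],y[0]);print(c,np.degrees([ax,ay]))
# 4-corner yaw; case x towards hinge
yaw=(ax+(ay+np.pi/2))/2; ex=np.array([np.cos(yaw),np.sin(yaw)]);ey=np.array([-ex[1],ex[0]])
print("yaw",np.degrees(yaw),"handle pred",c[:2]+ex*(-95+28)/1000,"bar mid",(A[0]+B[0])/2, "pockets",c[:2]-.012*ex+.06*ey,c[:2]-.012*ex-.06*ey)
```

```text
bar (array([0.5231, 0.0022, 0.2033]), np.float64(0.0032885907902163412)) (array([ 0.6247, -0.0323,  0.1998]), np.float64(0.0052046080359354485)) 0.10741254935022405
corners (array([0.4547, 0.0111, 0.1508]), np.float64(0.002909645091867476)) (array([0.7436, 0.0853, 0.1597]), np.float64(0.0030496944370493897))
[[ 0.4526  0.0115  0.16  ]
 [ 0.5091  0.1701  0.16  ]
 [ 0.7421  0.086   0.16  ]
 [ 0.6853 -0.0715  0.16  ]] [np.float64(0.24707663208899217), np.float64(0.16838303301841281), np.float64(0.24771495624815876), np.float64(0.1674946830473244)]
[0.5973 0.049  0.16  ] [ 70.2675 -19.7489]
yaw 70.25929584241615 handle pred [ 0.5746 -0.014 ] bar mid [ 0.5739 -0.0151  0.2016] pockets [0.5368 0.058 ] [0.6497 0.0175]
```

The case yaw is 70.3° and its centre is (0.597, 0.049). The measured bar height of 0.2016 agrees with the text. Next I'll check reachability, then open the lid.

```bash
cat >> h.py <<'E'
yaw=np.radians(70.26);EX=np.array([np.cos(yaw),np.sin(yaw),0]);EY=np.array([-EX[1],EX[0],0]);Z=np.array([0,0,1.])
C0=np.array([.5973,.049,0]);HG=C0+.095*EX+.08*Z
def handle(th):
    a=np.array([-.162,.121]);c,s=np.cos(th),np.sin(th)
    return HG+EX*(c*a[0]+s*a[1])+Z*(-s*a[0]+c*a[1])
def tool(phi,sg):   # tool z tilted by phi towards -EX; closing along case x
    z=-np.cos(phi)*Z-np.sin(phi)*EX; x=sg*EY; return np.c_[x,np.cross(z,x),z]
def lidpose(th,sg,k=.3):
    R=tool(k*th,sg); return handle(th)+.019*R[:,2],R
E
python3 - <<'E'
from h import *
for sg in(1,-1):
    print("sg",sg)
    for th in(0,.6,1.2,1.7):print(th,lidpose(th,sg)[0],ctrl.ik(*lidpose(th,sg)))
E
```

```text
sg 1
0 [ 0.5747 -0.0141  0.182 ] [ -7.353   26.1536  86.6438  -0.      67.2025 -77.613 ]
0.6 [0.6062 0.0737 0.2526] [  6.6448  28.0811  72.0275  -9.2707  84.5859 -62.3595]
1.2 [0.6454 0.183  0.2571] [ 19.0174  38.2984  54.7016 -16.19    99.8605 -52.224 ]
1.7 [0.6738 0.2623 0.2085] [ 26.0608  50.4672  39.878  -21.2574 110.1647 -47.9588]
sg -1
0 [ 0.5747 -0.0141  0.182 ] [ -7.353   26.1536  86.6438  -0.      67.2025 102.387 ]
0.6 [0.6062 0.0737 0.2526] [  6.6448  28.0811  72.0275  -9.2707  84.5859 117.6405]
1.2 [0.6454 0.183  0.2571] [ 19.0174  38.2984  54.7016 -16.19    99.8605 127.776 ]
1.7 [0.6738 0.2623 0.2085] [ 26.0608  50.4672  39.878  -21.2574 110.1647 132.0412]
```

Run:
```python
from h import *
p=ctrl.current_tool_pos(); ctrl.move_l([p[0],p[1],.34],vel=.25)
P,R=lidpose(0,1)
ctrl.goto(P+.14*Z,R); print(ctrl.current_t(),ctrl.current_tool_pos())
hit=ctrl.move_l(P,vel=.15,contact_N=8); print("contact",hit,ctrl.current_tool_pos())
ctrl.command_gripper(0.0); print("w",ctrl.current_grip_width(),ctrl.current_grasp_force(),ctrl.current_contact_force(),ctrl.current_t())
if not hit and ctrl.current_grip_width()>.05:
    ths=np.linspace(0,1.68,11)[1:]
    for th in ths:
        ctrl.move_l(lidpose(th,1)[0],vel=.09,ori=lidpose(th,1)[1])
        print(round(th,2),ctrl.current_grip_width(),ctrl.current_contact_force(),ctrl.current_t())
cv2.imwrite("pics/s1.png",ctrl.read_camera("side"))
```

```text
3.05 [ 0.5747 -0.0133  0.322 ]
contact False [ 0.5752 -0.0141  0.1828]
w 0.10117944682385328 30.000025033950806 [-0.9358 -4.1309  0.8185] 5.35
0.17 0.10110626605836574 [-3.7542 -8.641   4.7561] 5.8667
0.34 0.10196910425754345 [-5.5589 -9.4796 10.0348] 6.3833
0.5 0.09852380291992732 [-4.2342 -7.0304 12.9436] 6.9
0.67 0.10206106928048016 [-1.1691 -4.3489  8.9114] 7.4167
0.84 0.1005299260414829 [ 1.5957 -2.9959  7.0012] 7.9333
1.01 0.10023499125313644 [ 4.4286 -2.6134  3.3246] 8.45
1.18 0.10033823769057537 [ 5.4475 -1.7411  1.3426] 8.9667
1.34 0.10357789617200061 [ 6.172  -1.6752  0.3386] 9.4833
1.51 0.09843528245341955 [ 6.721  -1.7457 -1.6797] 10.0
1.68 0.10156961515236455 [ 6.4095 -1.9145 -2.4199] 10.5167
```

View pics/s1.png

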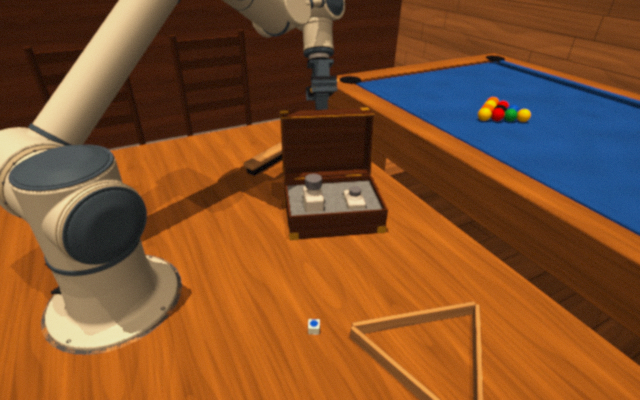

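The lid is nearly at its stop, still held by the gripper. The tall bottle (cap at about (314,182)) is in the nearer pocket (smaller x), and the short bottle is at (354,192). I'll release the handle, back off and look.

Run:
```python
from h import *
ctrl.command_gripper(.27); ctrl.sleep(.6)
R=ctrl.current_eef_rot();p=ctrl.current_tool_pos()
p=p-.10*R[:,2]; print(ctrl.move_l(p,vel=.12,contact_N=15),ctrl.current_contact_force())
ctrl.move_l([*p[:2],.44],vel=.25)
ctrl.goto([.36,.36,.42],tool(0,1)); ctrl.command_gripper(1.0)
s=ctrl.read_camera("side");t=ctrl.read_camera("top");cv2.imwrite("pics/s2.png",s);cv2.imwrite("pics/t2.png",t)
f=lambda im,x,y:cv2.resize(im[y:y+150,x:x+100],(400,600),interpolation=cv2.INTER_CUBIC)
cv2.imwrite("pics/c2.png",np.hstack([f(s,280,100),f(t,250,100)]));print(ctrl.current_t())
```

```text
False [-0.1076  0.2615 -0.3382]Traceback (most recent call last):
  File "<stdin>", line 5, in <module>
host.MotionError: the arm cannot follow that straight line within its joint ranges
```

Run:
```python
from h import *
p=ctrl.current_tool_pos();print(p)
for z in(.40,.37,.34):
    try: ctrl.move_l([p[0],p[1],z],vel=.2,ori=tool(0,1)); print(z); break
    except ctrl.MotionError: pass
ctrl.goto([.36,.36,.42],tool(0,1)); ctrl.command_gripper(1.0)
s=ctrl.read_camera("side");t=ctrl.read_camera("top");cv2.imwrite("pics/s2.png",s);cv2.imwrite("pics/t2.png",t)
f=lambda im,x,y:cv2.resize(im[y:y+150,x:x+100],(400,600),interpolation=cv2.INTER_CUBIC)
cv2.imwrite("pics/c2.png",np.hstack([f(s,280,100),f(t,250,100)]));print(ctrl.current_t())
```

```text
[0.6891 0.3048 0.2983]
0.4
15.7167
```

View pics/c2.png

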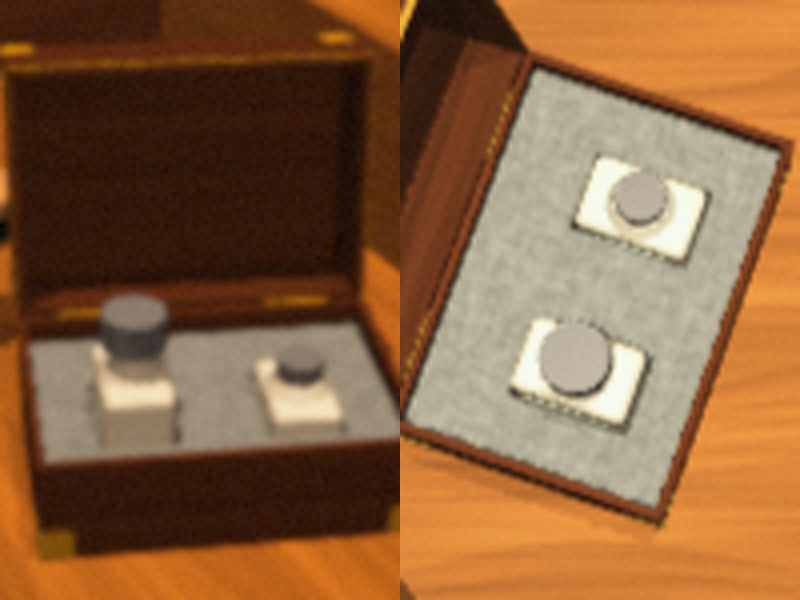

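The lid is open. In the top view the tall bottle's cap top is at about (293.8,189.3), and in the side view its top ellipse is at about (313.8,178). I'll refine these and triangulate.

Run:
```python
from h import *
t=cv2.imread("pics/t2.png");s=cv2.imread("pics/s2.png")
print(t[189,276:312].tolist()[::3], s[170:200:3,313].tolist())
g=cv2.cvtColor(t,cv2.COLOR_BGR2HSV);print(g[189,294],g[189,272])
ref=t[184:194,289:299].reshape(-1,3).astype(float).mean(0)
m=(np.abs(t.astype(float)-ref).max(2)<16).astype(np.uint8)*255
k=np.zeros_like(m);k[174:206,278:310]=m[174:206,278:310]
k=cv2.morphologyEx(k,cv2.MORPH_OPEN,np.ones((5,5)))
c=max(cv2.findContours(k,cv2.RETR_EXTERNAL,cv2.CHAIN_APPROX_NONE)[0],key=cv2.contourArea)
e=cv2.fitEllipse(c);print(e)
for uv in(e[0],(293.75,189.25)):print(plane("top",uv,.145),tri((313.75,178),uv))
# short bottle cap bounds & lid front edge height
```

```text
[[157, 182, 188], [145, 172, 185], [238, 250, 246], [163, 178, 190], [162, 179, 190], [163, 181, 193], [165, 183, 194], [164, 182, 192], [166, 184, 194], [162, 193, 193], [236, 250, 246], [226, 246, 246]] [[9, 18, 46], [57, 77, 111], [105, 121, 139], [113, 127, 144], [81, 91, 106], [48, 53, 63], [54, 61, 69], [91, 115, 134], [105, 133, 156], [182, 220, 240]]
[ 19  38 194] [ 26  38 189]
((292.874755859375, 188.54466247558594), (15.557500839233398, 16.62701416015625), 75.48828125)
[0.5373 0.0586 0.145 ] (array([0.5393, 0.0581, 0.1424]), np.float64(0.0033697570022734476))
[0.5355 0.0565 0.145 ] (array([0.5376, 0.0557, 0.1441]), np.float64(0.004145648555069851))
```

```bash
cat >> h.py <<'E'
CAP=np.array([.537,.058,0])
def down(a):  # closing axis at a degrees from case y (ccw), tool down
    a=np.radians(a); y=np.cos(a)*EY-np.sin(a)*EX; return np.c_[np.cross(y,-Z),y,-Z]
E
python3 - <<'E'
from h import *
for a in(-30,0,30,150,210):print(a,ctrl.ik(CAP+.12*Z,down(a)))
a0=-30 if ctrl.ik(CAP+.12*Z,down(-30))[5]>-60 else 150
ctrl.goto(CAP+.30*Z,down(a0)); print(ctrl.current_q())
hit=ctrl.move_l(CAP+.120*Z,vel=.15,contact_N=8);print("hit",hit,ctrl.current_tool_pos())
if not hit:
    ctrl.command_gripper(0);print("w mm",91*ctrl.current_grip_width(),ctrl.current_contact_force(),ctrl.current_tool_pos())
    print(ctrl.move_l(CAP+.1135*Z,vel=.02,contact_N=22),ctrl.current_tool_pos(),ctrl.current_contact_force(),91*ctrl.current_grip_width(),ctrl.current_t())
E
```

```text
-30 [  -0.1707   28.1096   95.3601   -0.       56.5304 -130.4307]
0 [  -0.1707   28.1096   95.3601   -0.       56.5304 -160.4307]
30 [ -0.1707  28.1096  95.3601  -0.      56.5304 169.5693]
150 [-0.1707 28.1096 95.3601 -0.     56.5304 49.5693]
210 [ -0.1707  28.1096  95.3601  -0.      56.5304 -10.4307]
[-0.1124 16.9963 81.6517  0.0148 81.3283 49.5007]
hit False [0.5375 0.0581 0.1207]
w mm 44.63090631596972 [ 1.4081 -1.0937  0.0901] [0.5371 0.0579 0.12  ]
True [0.538  0.0574 0.1146] [-3.9103 -2.2055 14.9038] 44.715879649855204 19.5917
```

Run:
```python
from h import *
for a in(165,180,195,212):
    ctrl.move_l(CAP+.1135*Z,vel=.02,ori=down(a)) if a==165 else ctrl.movej(ctrl.ik(CAP+.1135*Z,down(a)))
    print(a,ctrl.current_q()[5],ctrl.current_tool_pos(),ctrl.current_contact_force(),ctrl.current_wrist_torque(),ctrl.current_t())
s=ctrl.read_camera("side");t=ctrl.read_camera("top");cv2.imwrite("pics/s3.png",s);cv2.imwrite("pics/t3.png",t)
f=lambda im,x,y:cv2.resize(im[y:y+150,x:x+100],(400,600),interpolation=cv2.INTER_CUBIC)
cv2.imwrite("pics/c3.png",np.hstack([f(s,280,100),f(t,250,100)]))
```

```text
165 34.53723160290465 [0.538  0.058  0.1145] [-0.3868 -1.7032 17.4738] [-0.3096  0.2948  0.042 ] 20.0
180 19.525818757783885 [0.5381 0.0581 0.1145] [ 0.3488  0.2731 18.2197] [-0.1434  0.1832  0.0882] 20.3667
195 4.526766313720135 [0.5381 0.0581 0.1145] [ 0.3492  0.565  16.905 ] [-0.1014  0.1416  0.0554] 20.7333
212 -12.468538212624681 [0.5381 0.0581 0.1145] [-0.4834  0.5628 17.186 ] [-0.0506  0.0651  0.004 ] 21.1333
```

View pics/c3.png

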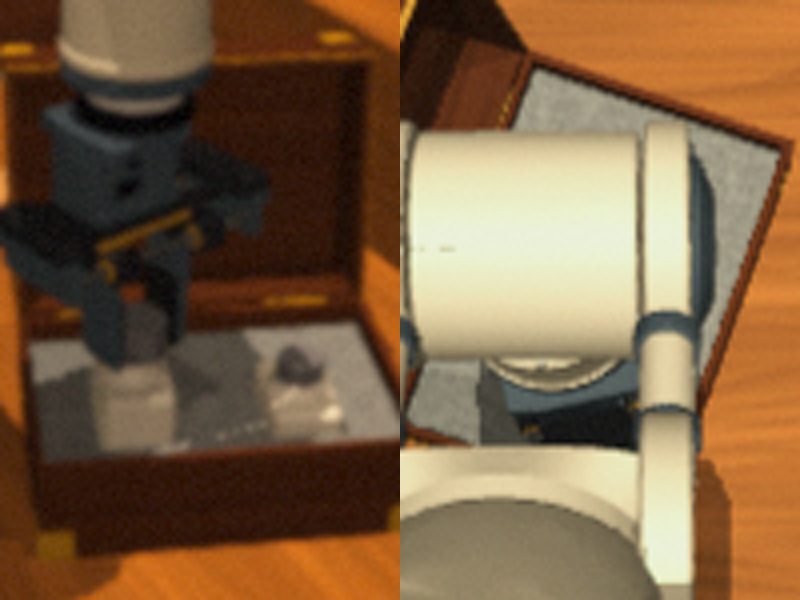

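The gripper is on the cap at about (313,182) in the side view, after 62° of twist under about 17 N of press. The twist torque stayed low. I'll lift slowly and check the load.

Run:
```python
from h import *
R=down(212);P=CAP.copy();P[:2]=ctrl.current_tool_pos()[:2]
for z in(.122,.135,.15):
    ctrl.move_l(P+z*Z,vel=.04); ctrl.sleep(.2); print(z,ctrl.current_tool_pos(),ctrl.current_contact_force(),91*ctrl.current_grip_width())
if ctrl.current_contact_force()[2]>-2.5:
    ctrl.move_l(P+.2365*Z,vel=.06);ctrl.sleep(.5);print(ctrl.current_tool_pos(),ctrl.current_contact_force())
s=ctrl.read_camera("side");cv2.imwrite("pics/s4.png",s)
cv2.imwrite("pics/c4.png",cv2.resize(s[90:250,270:410],None,fx=3.7,fy=3.7,interpolation=cv2.INTER_CUBIC));print(ctrl.current_t())
```

```text
0.122 [0.5379 0.0582 0.1216] [-0.923   0.2869  1.7834] 44.05627165370945
0.135 [0.538  0.0581 0.1349] [-0.202   0.0198  0.3841] 44.8390125684198
0.15 [0.538  0.0581 0.1498] [ 0.4044 -0.7287  0.1019] 44.57872381458531
[0.5381 0.0581 0.2365] [ 0.7086 -0.2583 -0.6653]
25.3417
```

View pics/c4.png

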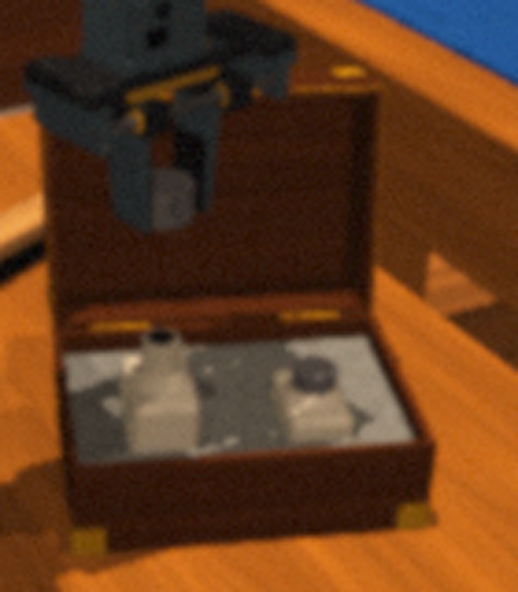

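The cap is off and held upright in the gripper at crop (172,198). The bottle's open mouth is visible at (160,337), the bottle is seated, the lid is open and the short bottle is untouched.

Run:
```python
from h import *
print(ctrl.current_dq(),91*ctrl.current_grip_width());print(ctrl.sign_off())
```

```text
[-0.0119  0.1054  0.0096 -0.0467  0.0713 -0.0431] 44.50090832166021
the job is handed in; nothing more can be done
None
```

I handed the job in at about 25 s: the lid is open at its stop, and the cap is off the tall bottle and held upright and still about 10 cm above its mouth, with the bottle still in its pocket.

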